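# Unpin the slide carriage and click it onto the inspection rail

## Robot

A 6-joint arm with a two-finger parallel gripper is mounted at the origin on a cart in front of the work surface, level with it; the furniture and walls round the work are solid. World frame = base frame: x ahead of the robot, y to its left, z up, the work surface at z = 0. Lengths are in mm, angles in rad, forces in N, time in s.
With the tool pointing down it reaches from about 250 to 775 mm from the base axis. Payload 4 kg.
Tool frame: the origin (TCP) lies midway between the tips of the shut fingers; the grasp point (between the pads) lies 19 mm behind it (tcp_to_grasp is the distance from the TCP to the grasp point, in mm); z points along the fingers, y is the line along which they close (so a half turn about z gives the same grasp; the last joint's range is limited). The gripper opens to 85 mm and grips with 20 to 120 N. Pads are 22 mm wide; open, the fingers measure 114 mm over their backs; the gripper's body (76 mm by 85 mm) begins 54 mm behind the grasp point. The pads swing forward as they close: fully open they stand 13 mm farther back than shut.
Start: joints at [1.215, 0.087, 1.371, -0, 1.684, -0.103], TCP at [137.572, 532.533, 231.341] pointing down, gripper open.
Joint ranges: [-3.1, 3.1], [-0.76, 2.03], [0.27, 2.55], [-1.08, 4.22], [0.17, 2.65], [-2.57, 2.57]. Speed limits (rad/s): [2.79, 2.79, 3.14, 3.14, 3.14, 3.14].

## Interface

Orientations are given as a rotation vector (axis times angle).
In Python, from plant import get_obs, camera, job_done, recognise, tip_of, tcp_to_grasp gives the robot as it stands.
- The arm moves only by the tool play_rows, never from a script. Its argument "motion" is a list of rows, each a list of 6 numbers: the shift along the world's x, y, z in m, then the turn, a rotation vector about the world's x, y, z in rad. In form: [[x, y, z, rx, ry, rz], ...]. A call has 1 to 20 rows; each row shifts and turns the commanded pose from where the row before left it; what a row does not reach is not made up. A row lasts 1/8 s, in which the tool goes at most 62.5 mm and 10.7 degrees, less where a joint would pass 70% of its speed; a pose out of reach is approached as far as the arm can. A call is refused whole if a number of a shift passes 0.0625 or a number of a turn 0.188, either way. A call with a gripper value outside its range is refused whole. "jaw" is the closure, from -1 (fully open) to 1 (shut), so that 0 is half open, set as the call begins (left out, the last holds). The fingers move at their own pace and stop on an object; the grip force is fixed at half the most. Time passes only in rows, so rows that do not move let the fingers close. It gives the time, the measured TCP pose, the force, the opening and the grip force at its end, in the units of the state.
- get_obs(): the state, without advancing time (a new reading comes with each control period).
- camera(name): name is "scene" or "top" or "wrist"; returns a dict with "color" (384x512x3 uint8, blue, green, red), "camera_matrix" (3x3 intrinsics, pixels), "R" (3x3) and "t" (3): a world point X has camera coordinates R X + t; the wrist camera has in their place "mount" (4x4, takes a point from camera to tool coordinates, whose origin is the TCP and whose axes are the flange's). Camera axes: x right, y down, z forward; pixel columns grow to the right and rows downward; lengths in mm; the calibration is good to about 2 mm. A picture is of the moment at which its call begins: read the wrist's pose just before it. There is no depth.
- job_done(): hands the job in; it is judged then, once.
Trained networks look in the newest picture that a camera, given by its name, has taken for a name from the list of things; names that differ only in an ending like _2 or _b are one class to them, and where a whole thing is asked for, a point or a joint stands for the part that bears it (a point fixed in the world has none). Each returns a list of dicts, best first, with "confidence" (0 to 1); they miss things now and then, are a little off and sometimes report something else, mostly with a low value. They report only what shows in the picture. A call takes as long as a camera call.
- recognise(camera, label): "location" ([x, y, z] in mm, in world coordinates, good to about 4 mm: the middle of the surface that is visible of it).
- tip_of(camera, label): "location" ([x, y, z] in mm, in world coordinates, good to about 4 mm: a listed point, or the origin of a listed thing).
The state is a dict: "t": time; "qpos": joint angles; "joint_velocities": joint speeds; "effort": joint torques, N m; "ee_pos": TCP position; "ee_rot": TCP orientation; "force": force on the tool from outside, world axes, zero at the start; "ft_torque": the same for the moment, N m; "grip_width": opening from 0.0 (shut) to 1.0 (fully open); "grasp_force": force on a finger pad.
Only numpy, scipy, OpenCV 4.12 (cv2) and the standard library are available. Lean on these libraries where they do the work, as an engineer would, in place of code of your own. Each camera call takes 0.05 s, during which the arm holds its last target. There are 200 camera calls.

## Task

The slide carriage is parked on the dock, held by the index plunger. Pull the plunger's knob up against its spring and turn it anticlockwise until it stays up by itself, then slide the carriage off the dock's bar, keeping it upright, and slide it onto the inspection rail's bar, fully home against the block, so that the sprung ball clicks into its hole. Let go, leave the plunger latched open, and leave the other things on the bench where they are.

Things in the scene. Friction and masses are not known exactly. Their poses are not given: they have to be found in the camera images.
- dock: Parking dock, fixed: aluminium base plate 106x84 mm, 12 mm high, an upright block and a level square steel bar. Origin: on the worktop below the bar's root (the block's front face); x from the bar's tip back to the block, y across, z up. A bracket over the root (top at z = 90.5 mm, front end at x = -30 mm) carries an upright index plunger at x = -16 mm, y = 0; its steel bush is 25 mm across, top at z = 105 mm.
- dock_tip (a point): Tip of the dock's bar, on its centre line, 76 mm from the block (x = -76, y = 0, z = 60 mm in the dock's frame, same axes). The bar is 20x20 mm, smooth and slippery, its top at z = 70 mm; its last 10 mm are a tapered nose, 11 mm square at the tip.
- knob_grip (a point): Middle of the black T-bar knob on top of the plunger: 38 mm long, 14 mm thick, 16 mm high. The point's x lies along the T-bar, z up. While pinned, the T-bar lies along the dock's bar and its middle is 128 mm above the worktop. The point moves and turns with the knob.
- plunger (a joint): Lift of the plunger, m: 0 pinned (its 8 mm pin in the hole in the carriage's roof), 0.015 upper stop. Spring 5 N down at 0, 14 N at the top. A cross pin lies in a deep slot of the bush, so the knob turns only once lifted 11.5 mm; turned over the seat and let down, the pin drops 1.5 mm into a shallow groove and the plunger stays up by itself at 0.009 to 0.010.
- knob (a joint): Turn of the T-bar knob, rad, anticlockwise from above positive: 0 in the slot (pinned), 1.40 over the shallow seat groove, 1.50 the stop. It does not turn clockwise from 0. Let go before it is over the seat it may rest on the bush's rim or snap back down.
- rail: Inspection rail, fixed: upright block and bar as on the dock (origin, axes and sizes the same, bar top at z = 70 mm) but no bracket or plunger; base plate 160x84 mm, 12 mm high, with a white light window centred 101 mm in front of the block. Dock and rail stand side by side, either way round, both bars towards the robot.
- rail_tip (a point): Tip of the rail's bar, on its centre line, 76 mm from the block (x = -76, y = 0, z = 60 mm in the rail's frame, same axes); bar and nose as on the dock. The carriage can only be slid on over this tip, along the bar.
- ball (a joint): How far the sprung steel ball in the rail's bar (10 mm, stands 3 mm out of the bar's top, 16 mm from the block) is pressed in, m: 0 out, 0.003 flush. Spring 4 N out, 8 N flush; riding over it takes some 5 to 12 N of push. It snaps up into the hole in the carriage's roof, the one the plunger's pin uses, as the carriage meets the block.
- carriage_grip (a point): Middle of the black ribbed upright grip on the slide carriage: 22 mm along the bar, 16 mm thick across it, its top 20 mm higher. The carriage (0.2 to 0.35 kg) is loose; axes as those of the fixture it sits on. Parked or fully home this point is at x = -66.5, y = 0, z = 102 mm in that fixture's frame. In front, 15 to 56 mm from this point and low, a frame 84 mm wide holds a glass slide.
- carriage_mouth (a point): Centre of the rear mouth of the carriage's bore, +66 mm in x and 43 mm below the grip's middle. The carriage's body is an aluminium sleeve 80 mm long, 33 mm wide; the bore is 23 mm wide, 22 mm high, open at both ends, with a flared lip at the rear top edge. Sleeve top 27 mm, underside 59 mm below the grip's middle. The rear face meets the block when home.
- marker_black: Bystander: black lab marker, 128 mm long, lying between the two fixtures; loose.
- coverslips: Bystander: small box of cover glasses, 31x31x16 mm, blue lid; loose.
- tweezers: Bystander: steel tweezers, 120 mm long; loose.
- tape: Bystander: roll of brown tape, 93 mm across, 48 mm high; loose.
- note_pad: Bystander: yellow note pad, 51x51x13 mm; loose.
- marker_red: Bystander: red and white marker pen, 124 mm long; loose.
- petri_1: Bystander: covered petri dish, 90 mm across, 15 mm high; loose.

How it is judged:
By the outcome, as a careful person would: the job done as asked, in the order asked, and still so for the second after the job is handed in, with the robot touching nothing.
It also fails if it takes over 64 s, if anything falls off the work surface, if the arm or the gripper's body presses on something with over 40 N, if the wrist force passes 120 N, or if a joint passes its speed limit or range.

## Working session

There is one attempt and no reset: what is moved stays moved. The work goes in short steps, Python scripts to look and compute and a tool call to move; the robot and the scene stay as the last step left them, time stands still between calls to the robot, and variables do not carry over. Pictures are saved under pics/ and viewed, at most 10 in all, crops included, and the job is handed in when it is done.

Besides the shell and the picture viewer there is one more tool, called after ">>>" by a JSON object that holds its "fn" and its "kwargs", one argument or row to a line. play_rows: Moves the arm, as the interface text tells. Its arguments: {"type":"object","properties":{"motion":{"type":"array","items":{"type":"array","items":{"type":"number"}}},"jaw":{"type":"number"}},"required":["motion"]}

```bash
ls; mkdir -p pics
python3 - <<'E'
from plant import *
import cv2,numpy as np
o=get_obs();print(o['t'],o['ee_pos'],o['ee_rot'],tcp_to_grasp,o['force'])
for c in['scene','top']:
    im=camera(c);cv2.imwrite(f'pics/{c}1.png',im['color'])
    for l in['dock','dock_tip','knob_grip','rail','rail_tip','carriage_grip','carriage_mouth','marker_black']:
        r=tip_of(c,l);print(c,l,[(np.round(d['location']).tolist(),round(d['confidence'],2)) for d in r[:2]])
E
```

```text
pics
0.0 [137.38362524 532.04045127 230.12050832] [-0.39594446 -3.11604086  0.00343245] 18.700000000000003 [ 0.00974126 -0.15241404 -0.14398213]
scene dock [([596.0, -192.0, -2.0], 0.58), ([522.0, -168.0, 61.0], 0.31)]
scene dock_tip [([525.0, -169.0, 61.0], 0.77), ([384.0, -19.0, 3.0], 0.65)]
scene knob_grip [([580.0, -186.0, 128.0], 0.58), ([350.0, -245.0, -0.0], 0.34)]
scene rail [([647.0, 265.0, 6.0], 0.69)]
scene rail_tip [([562.0, 264.0, 56.0], 0.73), ([523.0, -169.0, 58.0], 0.17)]
scene carriage_grip [([533.0, -171.0, 101.0], 0.9)]
scene carriage_mouth [([598.0, -188.0, 60.0], 0.64)]
scene marker_black [([379.0, -418.0, 6.0], 0.72), ([600.0, 29.0, -2.0], 0.57)]
top dock [([597.0, -192.0, -1.0], 0.59)]
top dock_tip [([525.0, -167.0, 61.0], 0.78), ([352.0, -245.0, -2.0], 0.17)]
top knob_grip [([583.0, -187.0, 129.0], 0.53), ([522.0, -169.0, 61.0], 0.5)]
top rail [([646.0, 266.0, 1.0], 0.56)]
top rail_tip [([570.0, 268.0, 60.0], 0.65), ([594.0, -188.0, 60.0], 0.39)]
top carriage_grip [([530.0, -168.0, 105.0], 0.65)]
top carriage_mouth [([597.0, -186.0, 59.0], 0.65)]
top marker_black [([594.0, 28.0, 6.0], 0.66), ([600.0, -191.0, -0.0], 0.27)]
```

View pics/scene1.png

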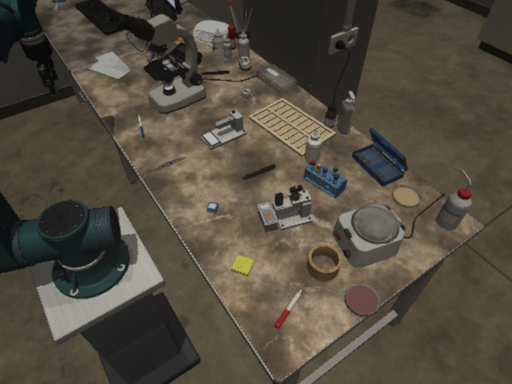

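View pics/top1.png

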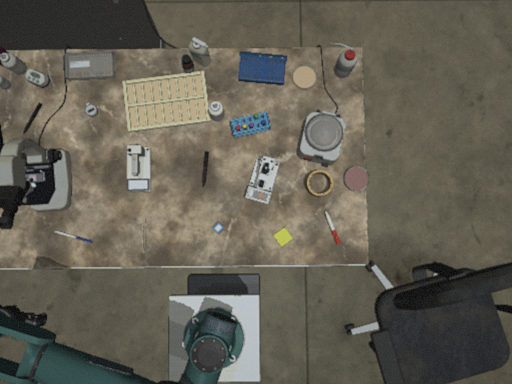

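The dock is at the right, with its tip near (525,-168), root near (597,-191) and yaw about -0.29. The rail is at the left, with its tip near (566,266) and yaw near 0. I'm moving above the dock with the wrist turned so the knob can be turned anticlockwise.

>>> {"fn": "play_rows", "kwargs": {
  "motion": [
    [0.02, -0.0355, 0.004, 0, 0, -0.159],
    [0.02, -0.0355, 0.004, 0, 0, -0.159],
    [0.02, -0.0355, 0.004, 0, 0, -0.159],
    [0.02, -0.0355, 0.004, 0, 0, -0.159],
    [0.02, -0.0355, 0.004, 0, 0, -0.159],
    [0.02, -0.0355, 0.004, 0, 0, -0.159],
    [0.02, -0.0355, 0.004, 0, 0, -0.159],
    [0.02, -0.0355, 0.004, 0, 0, -0.159],
    [0.02, -0.0355, 0.004, 0, 0, -0.159],
    [0.02, -0.0355, 0.004, 0, 0, -0.159],
    [0.02, -0.0355, 0.004, 0, 0, -0.159],
    [0.02, -0.0355, 0.004, 0, 0, -0.159],
    [0.02, -0.0355, 0.004, 0, 0, -0.159],
    [0.02, -0.0355, 0.004, 0, 0, -0.159],
    [0.02, -0.0355, 0.004, 0, 0, -0.159],
    [0.02, -0.0355, 0.004, 0, 0, -0.159],
    [0.02, -0.0355, 0.004, 0, 0, -0.159],
    [0.02, -0.0355, 0.004, 0, 0, -0.159],
    [0.02, -0.0355, 0.004, 0, 0, -0.159],
    [0.02, -0.0355, 0.004, 0, 0, -0.159]
  ]
}}

```text
t: 3.4
ee_pos: [538.1, -178.7, 311.5]
ee_rot: [3.107, -0.464, 0.0]
force: [1.1, -0.9, -0.0]
grip_width: 1.003
grasp_force: 0.0
```

```bash
cat > h.py <<'E'
from plant import *
import cv2,numpy as np
from scipy.spatial.transform import Rotation as Ro
def st():
    o=get_obs();R=Ro.from_rotvec(o['ee_rot']).as_matrix()
    print('t',round(o['t'],2),'tcp',np.round(o['ee_pos'],1),'yang',round(np.arctan2(R[1,1],R[0,1]),4),'z',np.round(R[:,2],4),'F',np.round(o['force'],1),'M',np.round(o['ft_torque'],2),'grip',round(o['grip_width'],3),np.round(o['grasp_force'],1),'q6',np.round(o['qpos'][5],2))
    return o
def wcam(name):
    o=st();c=camera('wrist');cv2.imwrite(f'pics/{name}.png',c['color'])
    T=np.eye(4);T[:3,:3]=Ro.from_rotvec(o['ee_rot']).as_matrix();T[:3,3]=o['ee_pos']
    return c,T@np.array(c['mount'])
def pix2w(c,T,u,v,z):
    d=T[:3,:3]@np.linalg.solve(c['camera_matrix'],[u,v,1.]);return T[:3,3]+d*(z-T[2,3])/d[2]
def w2pix(c,T,X):
    p=c['camera_matrix']@(np.linalg.inv(T)@np.append(X,1))[:3];return p[:2]/p[2]
def look(labels,f=tip_of,cam='wrist'):
    for l in labels: print(l,[(np.round(d['location'],1).tolist(),round(d['confidence'],2)) for d in f(cam,l)[:2]])
E
python3 - <<'E'
from h import *
c,T=wcam('w1');print(np.round(T,3),c['camera_matrix'])
np.savez('w1.npz',K=c['camera_matrix'],T=T)
look(['dock','dock_tip','knob_grip','carriage_grip','carriage_mouth'])
E
```

```text
t 3.4 tcp [ 538.1 -178.7  311.5] yang -1.8674 z [ 3.e-04 -0.e+00 -1.e+00] F [ 1.1 -0.9 -0. ] M [-0.04 -0.01  0.03] grip 1.003 0.0 q6 1.45
[[-2.91000e-01 -9.09000e-01 -2.99000e-01  6.14617e+02]
 [-9.57000e-01  2.77000e-01  9.20000e-02 -2.02690e+02]
 [-0.00000e+00  3.13000e-01 -9.50000e-01  4.54018e+02]
 [ 0.00000e+00  0.00000e+00  0.00000e+00  1.00000e+00]] [[319.98983936   0.         255.96836513]
 [  0.         319.98983936 192.20364694]
 [  0.           0.           1.        ]]
dock [([595.6, -185.7, 1.7], 0.71)]
dock_tip []
knob_grip [([584.6, -184.3, 127.5], 0.92)]
carriage_grip [([535.7, -169.8, 96.2], 0.61)]
carriage_mouth [([540.7, -378.8, 3.7], 0.29)]
```

View pics/w1.png

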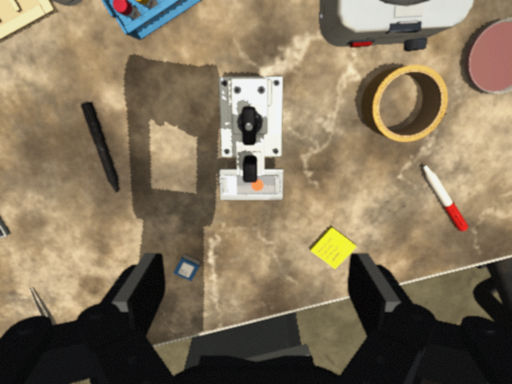

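The dock is nearly upright in the picture. The knob's T-bar is at about (249,126) and the grip at (250,168). I'll zoom in for pixel accuracy.

Run:
```python
import cv2
im=cv2.imread('pics/w1.png')[65:210,205:300]
im=cv2.resize(im,None,fx=4,fy=4,interpolation=cv2.INTER_CUBIC)
cv2.imwrite('pics/w1c.png',im)
```

```text
(no output)
```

View pics/w1c.png

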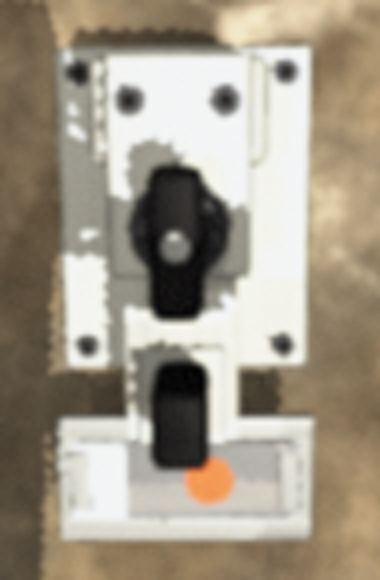

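Run:
```python
from h import *
d=np.load('w1.npz');c={'camera_matrix':d['K']};T=d['T']
def P(x,y,z): return pix2w(c,T,205+x/4-.4,65+y/4-.4,z)
P_={'knob':P(175,245,136),'kfront':P(176,317,136),'kback':P(177,169,136),'gripfrontedge':P(181,467,122),'gripback':P(181,392,122)}
for k,v in P_.items(): print(k,np.round(v,1))
s=[P(*q,12) for q in [(78,72),(286,70),(88,345),(282,345)]]
a=(s[0]+s[1])/2;b=(s[2]+s[3])/2
print('screws mid',a,b,'yaw from cross',[np.arctan2(*(p-q)[[0,1]]*[-1,1])for p,q in[(s[0],s[1]),(s[2],s[3])]])
for n,(p,q) in {'frame top':((60,422,313,420)[:2],(313,420)),'frame bot':((62,538),(312,538))}.items():
    p,q=P(*p,60),P(*q,60);e=p-q;print(n,p,q,np.linalg.norm(e),np.arctan2(-e[0],e[1]))
bl,br=P(66,366,12),P(304,364,12);tl,tr=P(60,47,12),P(310,47,12)
print('plate',bl,br,tl,tr,(tr-br),np.arctan2(*(tr-br)[[1,0]]))
```

```text
knob [ 582.1 -184.8  136. ]
kfront [ 565.1 -179.8  136. ]
kback [ 599.1 -190.7  136. ]
gripfrontedge [ 523.7 -168.   122. ]
gripback [ 543.5 -174.1  122. ]
screws mid [ 622.15188821 -196.79474591   12.        ] [ 535.53122109 -170.96908888   12.        ] yaw from cross [np.float64(-0.2865890105959645), np.float64(-0.2956102291860542)]
frame top [ 532.12165577 -129.21925657   60.        ] [ 509.39468776 -206.09282382   60.        ] 80.16271214041394 -0.2874528066795975
frame bot [ 495.04402562 -117.15822501   60.        ] [ 471.27388515 -195.22881346   60.        ] 81.609045811957 -0.2955525140106378
plate [ 540.5833396  -128.85816383   12.        ] [ 516.96247235 -208.86601611   12.        ] [ 640.74067473 -161.07932262   12.        ] [ 617.07529678 -238.76769528   12.        ] [100.11282443 -29.90167917   0.        ] -0.2902451694630616
```

>>> {"fn": "play_rows", "kwargs": {
  "motion": [
    [0.011, -0.0016, -0.03, 0, 0, 0.006],
    [0.011, -0.0016, -0.03, 0, 0, 0],
    [0.011, -0.0016, -0.03, 0, 0, 0],
    [0.0112, -0.0015, -0.03, 0, 0, 0],
    [0, 0, -0.03, 0, 0, 0],
    [0, 0, -0.025, 0, 0, 0],
    [0, 0, -0.015, 0, 0, 0],
    [0, 0, -0.0085, 0, 0, 0],
    [0, 0, 0, 0, 0, 0]
  ]
}}

```text
t: 4.82
ee_pos: [581.7, -183.5, 113.0]
ee_rot: [3.11, -0.446, 0.0]
force: [0.2, -0.7, 0.0]
grip_width: 0.998
grasp_force: 0.0
```

Run:
```python
from h import *
c,T=wcam('w2')
look(['knob_grip','carriage_grip'])
print(w2pix(c,T,[582.3,-185,136]),w2pix(c,T,[533.7,-171,122]))
```

```text
t 4.83 tcp [ 581.7 -183.5  113. ] yang -1.8555 z [ 0.e+00 -1.e-04 -1.e+00] F [ 0.2 -0.7  0. ] M [ 0.05 -0.01 -0.06] grip 0.998 0.0 q6 1.46
knob_grip [([580.4, -186.0, 130.0], 0.83)]
carriage_grip [([534.4, -167.3, 99.2], 0.77)]
[257.51070845 279.71152934] [257.57290483 347.91573539]
```

>>> {"fn": "play_rows", "kwargs": {
  "motion": [
    [0, -0.001, 0, 0, 0, 0],
    [0, 0, 0, 0, 0, 0],
    [0, 0, 0, 0, 0, 0],
    [0, 0, 0, 0, 0, 0],
    [0, 0, 0, 0, 0, 0],
    [0, 0, 0, 0, 0, 0],
    [0, 0, 0, 0, 0, 0]
  ],
  "jaw": 1
}}

```text
t: 5.85
ee_pos: [581.8, -184.5, 113.0]
ee_rot: [-3.11, 0.446, -0.0]
force: [0.3, 1.8, 0.9]
grip_width: 0.153
grasp_force: 59.5
```

```bash
python3 -c "
from h import *
st()"
```

```text
t 5.85 tcp [ 581.8 -184.5  113. ] yang -1.8558 z [ 2.e-04  2.e-04 -1.e+00] F [0.3 1.8 0.9] M [0.22 0.07 0.03] grip 0.153 59.5 q6 1.46
```

>>> {"fn": "play_rows", "kwargs": {
  "motion": [
    [0, 0, 0.003, 0, 0, 0],
    [0, 0, 0.004, 0, 0, 0],
    [0, 0, 0.004, 0, 0, 0],
    [0, 0, 0.0025, 0, 0, 0],
    [0, 0, 0, 0, 0, 0],
    [0, 0, 0, 0, 0, 0]
  ]
}}

```text
t: 6.6
ee_pos: [581.5, -184.5, 125.4]
ee_rot: [-3.109, 0.446, 0.002]
force: [5.7, -0.3, -13.1]
grip_width: 0.15
grasp_force: 58.4
```

```bash
python3 -c "
from h import *
st()"
```

```text
t 6.6 tcp [ 581.5 -184.5  125.4] yang -1.8559 z [-1.2e-03  7.0e-04 -1.0e+00] F [  5.7  -0.3 -13.1] M [ 0.02 -0.95 -0.05] grip 0.15 58.4 q6 1.46
```

>>> {"fn": "play_rows", "kwargs": {
  "motion": [
    [0, 0, 0.0005, 0, 0, 0.1],
    [0, 0, 0, 0, 0, 0.14],
    [0, 0, 0, 0, 0, 0.14],
    [0, 0, 0, 0, 0, 0.14],
    [0, 0, 0, 0, 0, 0.14],
    [0, 0, 0, 0, 0, 0.14],
    [0, 0, 0, 0, 0, 0.14],
    [0, 0, 0, 0, 0, 0.14],
    [0, 0, 0, 0, 0, 0.14],
    [0, 0, 0, 0, 0, 0.14],
    [0, 0, 0, 0, 0, 0.07],
    [0, 0, 0, 0, 0, 0],
    [0, 0, 0, 0, 0, 0]
  ]
}}

```text
t: 8.22
ee_pos: [581.6, -184.5, 126.2]
ee_rot: [-2.64, -1.701, 0.0]
force: [4.8, 0.2, -13.8]
grip_width: 0.152
grasp_force: 58.5
```

```bash
python3 -c "
from h import *
st()"
```

```text
t 8.22 tcp [ 581.6 -184.5  126.2] yang -0.4259 z [-5.e-04  7.e-04 -1.e+00] F [  4.8   0.2 -13.8] M [ 0.04 -0.98  0.05] grip 0.152 58.5 q6 0.03
```

>>> {"fn": "play_rows", "kwargs": {
  "motion": [
    [0, 0, -0.0015, 0, 0, 0],
    [0, 0, -0.0015, 0, 0, 0],
    [0, 0, -0.0013, 0, 0, 0],
    [0, 0, 0, 0, 0, 0],
    [0, 0, 0, 0, 0, 0]
  ]
}}

```text
t: 8.85
ee_pos: [581.7, -184.5, 122.6]
ee_rot: [-2.64, -1.702, -0.0]
force: [3.6, 1.9, -11.3]
grip_width: 0.15
grasp_force: 58.9
```

```bash
python3 -c "
from h import *
st()"
```

```text
t 8.85 tcp [ 581.7 -184.5  122.6] yang -0.4259 z [-1.e-04  4.e-04 -1.e+00] F [  3.6   1.9 -11.3] M [ 0.36 -0.69  0.04] grip 0.15 58.9 q6 0.03
```

>>> {"fn": "play_rows", "kwargs": {
  "motion": [
    [0, 0, -0.0008, 0, 0, 0],
    [0, 0, -0.0006, 0, 0, 0],
    [0, 0, 0, 0, 0, 0],
    [0, 0, 0, 0, 0, 0]
  ]
}}

```text
t: 9.35
ee_pos: [581.8, -184.6, 122.3]
ee_rot: [2.64, 1.702, 0.001]
force: [-0.3, 3.7, -2.6]
grip_width: 0.149
grasp_force: 60.2
```

```bash
python3 -c "
from h import *
st()"
```

```text
t 9.35 tcp [ 581.8 -184.6  122.3] yang -0.4259 z [ 7.e-04 -1.e-04 -1.e+00] F [-0.3  3.7 -2.6] M [0.71 0.05 0.02] grip 0.149 60.2 q6 0.03
```

>>> {"fn": "play_rows", "kwargs": {
  "motion": [
    [0, 0, 0, 0, 0, 0],
    [0, 0, 0, 0, 0, 0],
    [0, 0, 0, 0, 0, 0],
    [0, 0, 0.005, 0, 0, 0],
    [0, 0, 0.03, 0, 0, 0],
    [0, 0, 0.03, 0, 0, 0],
    [0, 0, 0, 0, 0, 0]
  ],
  "jaw": 0.2
}}

```text
t: 10.22
ee_pos: [583.5, -185.6, 190.3]
ee_rot: [2.635, 1.698, 0.007]
force: [-0.0, 0.6, -0.2]
grip_width: 0.402
grasp_force: 0.0
```

Run:
```python
from h import *
c,T=wcam('w3')
look(['knob_grip','carriage_grip'])
im=cv2.resize(c['color'][200:384,130:390],None,fx=3,fy=3);cv2.imwrite('pics/w3c.png',im)
```

```text
t 10.22 tcp [ 583.5 -185.6  190.3] yang -0.426 z [ 0.0071 -0.0033 -1.    ] F [-0.   0.6 -0.2] M [-0.02  0.03  0.02] grip 0.402 0.0 q6 0.03
knob_grip [([587.5, -185.4, 137.1], 0.92)]
carriage_grip [([536.5, -167.1, 99.9], 0.88)]
```

View pics/w3c.png

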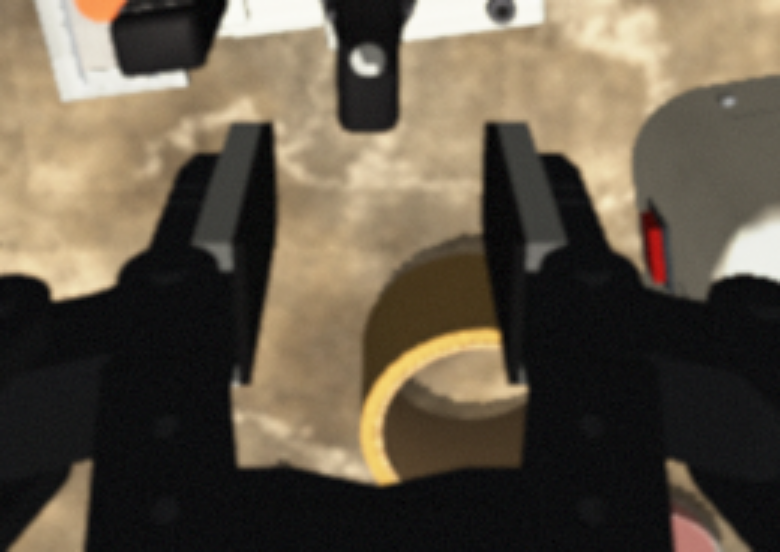

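The knob is now across the bar (z about 137), so it is latched. Next is the carriage grip.

>>> {"fn": "play_rows", "kwargs": {
  "motion": [
    [-0.005, 0.0015, 0, 0, 0, 0.1707],
    [-0.005, 0.0015, 0, 0, 0, 0.1707],
    [-0.005, 0.0015, 0, 0, 0, 0.1707],
    [-0.005, 0.0015, 0, 0, 0, 0.1707],
    [-0.005, 0.0015, 0, 0, 0, 0.1707],
    [-0.005, 0.0015, 0, 0, 0, 0.1707],
    [-0.005, 0.0015, 0, 0, 0, 0.1707],
    [-0.005, 0.0014, 0, 0, 0, 0.1707],
    [-0.005, 0.0014, 0, 0, 0, 0.1707],
    [-0.0034, 0.0014, 0, 0, 0, 0.1707],
    [0, 0, 0, 0, 0, 0],
    [0, 0, 0, 0, 0, 0]
  ],
  "jaw": -0.3
}}

```text
t: 11.88
ee_pos: [533.1, -170.0, 185.1]
ee_rot: [-0.457, -3.107, -0.001]
force: [0.5, 0.5, 0.0]
grip_width: 0.652
grasp_force: 0.0
```

```bash
python3 -c "
from h import *
st()"
```

```text
t 11.88 tcp [ 533.1 -170.   185.1] yang 1.2786 z [-1.5e-03  7.0e-04 -1.0e+00] F [0.5 0.5 0. ] M [-0.02  0.01 -0.01] grip 0.652 0.0 q6 -1.69
```

>>> {"fn": "play_rows", "kwargs": {
  "motion": [
    [0, 0, -0.02, 0, 0, 0.002],
    [0, 0, -0.03, 0, 0, 0],
    [0, 0, -0.025, 0, 0, 0],
    [0, 0, -0.015, 0, 0, 0],
    [0, 0, -0.01, 0, 0, 0],
    [0, 0, 0, 0, 0, 0]
  ]
}}

```text
t: 12.62
ee_pos: [533.2, -170.0, 85.7]
ee_rot: [-0.451, -3.108, -0.001]
force: [-0.0, -0.1, 0.2]
grip_width: 0.647
grasp_force: 0.0
```

>>> {"fn": "play_rows", "kwargs": {
  "motion": [
    [0, 0, 0, 0, 0, 0],
    [0, 0, 0, 0, 0, 0],
    [0, 0, 0, 0, 0, 0],
    [0, 0, 0, 0, 0, 0],
    [0, 0, 0, 0, 0, 0],
    [0, 0, 0, 0, 0, 0]
  ],
  "jaw": 1
}}

```text
t: 13.38
ee_pos: [534.0, -170.3, 87.3]
ee_rot: [0.45, 3.107, -0.001]
force: [-0.5, 0.7, 5.3]
grip_width: 0.182
grasp_force: 59.1
```

```bash
python3 -c "
from h import *
st()"
```

```text
t 13.38 tcp [ 534.  -170.3   87.3] yang 1.283 z [ 1.9e-03 -6.0e-04 -1.0e+00] F [-0.5  0.7  5.3] M [ 0.08  0.06 -0.04] grip 0.182 59.1 q6 -1.69
```

>>> {"fn": "play_rows", "kwargs": {
  "motion": [
    [0, 0, 0.001, 0, 0, 0],
    [0, 0, 0.0005, 0, 0, 0],
    [0, 0, 0, 0, 0, 0],
    [0, 0, 0, 0, 0, 0]
  ]
}}

```text
t: 13.88
ee_pos: [533.3, -170.1, 87.4]
ee_rot: [-0.451, -3.109, -0.0]
force: [1.4, 0.4, 0.8]
grip_width: 0.176
grasp_force: 58.7
```

```bash
python3 -c "
from h import *
st()"
```

```text
t 13.88 tcp [ 533.3 -170.1   87.4] yang 1.283 z [-3.e-04  1.e-04 -1.e+00] F [1.4 0.4 0.8] M [-0.1  -0.24  0.04] grip 0.176 58.7 q6 -1.69
```

>>> {"fn": "play_rows", "kwargs": {
  "motion": [
    [-0.0048, 0.0014, 0.0004, 0, 0, 0],
    [-0.0096, 0.0029, 0, 0, 0, 0],
    [-0.0096, 0.0029, 0, 0, 0, 0],
    [0, 0, 0, 0, 0, 0]
  ]
}}

```text
t: 14.38
ee_pos: [508.0, -162.3, 87.6]
ee_rot: [-0.45, -3.108, -0.001]
force: [0.1, -0.1, -2.4]
grip_width: 0.179
grasp_force: 58.4
```

```bash
python3 -c "
from h import *
st()"
```

```text
t 14.38 tcp [ 508.  -162.3   87.6] yang 1.2829 z [-1.5e-03  7.0e-04 -1.0e+00] F [ 0.1 -0.1 -2.4] M [-0.07 -0.05  0.  ] grip 0.179 58.4 q6 -1.7
```

>>> {"fn": "play_rows", "kwargs": {
  "motion": [
    [-0.0096, 0.0029, 0, 0, 0, 0],
    [-0.0096, 0.0029, 0, 0, 0, 0],
    [-0.0096, 0.0029, 0, 0, 0, 0],
    [-0.0096, 0.0029, 0, 0, 0, 0],
    [-0.0096, 0.0029, 0, 0, 0, 0],
    [-0.0096, 0.0029, 0, 0, 0, 0],
    [-0.0096, 0.0029, 0, 0, 0, 0],
    [-0.0048, 0.0014, 0, 0, 0, 0],
    [0, 0, 0, 0, 0, 0]
  ]
}}

```text
t: 15.5
ee_pos: [437.2, -141.1, 88.1]
ee_rot: [0.451, 3.109, 0.0]
force: [-0.7, -0.5, -2.1]
grip_width: 0.179
grasp_force: 58.4
```

```bash
python3 -c "
from h import *
st()"
```

```text
t 15.5 tcp [ 437.2 -141.1   88.1] yang 1.2829 z [ 4.e-04 -0.e+00 -1.e+00] F [-0.7 -0.5 -2.1] M [-0.02 -0.03 -0.  ] grip 0.179 58.4 q6 -1.72
```

>>> {"fn": "play_rows", "kwargs": {
  "motion": [
    [0, 0, 0.02, 0, 0, 0],
    [0, 0, 0.03, 0, 0, 0],
    [0, 0.01, 0.03, 0, 0, 0],
    [0.004, 0.028, 0.015, 0, 0, 0.032],
    [0.005, 0.031, 0.015, 0, 0, 0.032],
    [0.005, 0.031, 0.015, 0, 0, 0.032],
    [0.005, 0.031, 0.015, 0, 0, 0.032],
    [0.005, 0.031, 0.002, 0, 0, 0.032],
    [0.005, 0.031, 0, 0, 0, 0.032],
    [0.005, 0.031, 0, 0, 0, 0.032],
    [0.005, 0.031, 0, 0, 0, 0.032],
    [0.004, 0.02, 0, 0, 0, 0.032],
    [0, 0.015, 0, 0, 0, 0],
    [0, 0, 0, 0, 0, 0],
    [0, 0, 0, 0, 0, 0]
  ]
}}

```text
t: 17.38
ee_pos: [480.3, 148.2, 230.0]
ee_rot: [-0.001, -3.142, 0.001]
force: [-0.5, -0.3, -1.9]
grip_width: 0.177
grasp_force: 58.8
```

Run:
```python
from h import *
c,T=wcam('w4')
np.savez('w4.npz',K=c['camera_matrix'],T=T)
look(['rail','rail_tip','carriage_grip','carriage_mouth'])
cv2.imwrite('pics/w4b.png',cv2.resize(c['color'],None,fx=1.5,fy=1.5,interpolation=cv2.INTER_CUBIC))
```

```text
t 17.38 tcp [480.3 148.2 230. ] yang 1.5702 z [-1.e-04 -5.e-04 -1.e+00] F [-0.5 -0.3 -1.9] M [ 0.03  0.02 -0.07] grip 0.177 58.8 q6 -1.38
rail [([644.9, 269.4, 1.4], 0.84)]
rail_tip [([568.5, 267.4, 57.1], 0.92)]
carriage_grip [([478.1, 149.0, 241.8], 0.74)]
carriage_mouth [([543.1, 150.6, 200.4], 0.59)]
```

View pics/w4b.png

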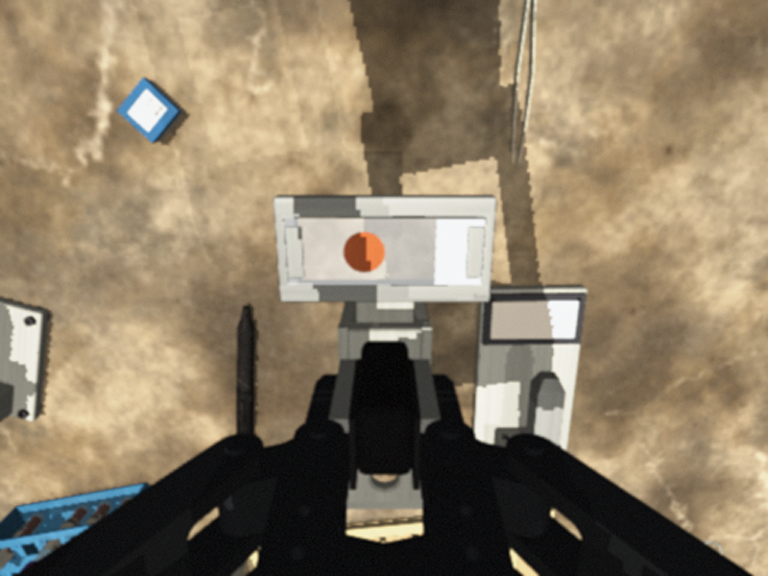

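The rail's plate, window and nose show at (475-585, 290-445), partly hidden by the fingers. I'll shift forward and sideways so the whole bar is in view.

>>> {"fn": "play_rows", "kwargs": {
  "motion": [
    [0.02, -0.008, 0, 0, 0, 0],
    [0.03, -0.01, 0, 0, 0, 0],
    [0.02, -0.007, 0, 0, 0, 0],
    [0.01, -0.005, 0, 0, 0, 0],
    [0, 0, 0, 0, 0, 0],
    [0, 0, 0, 0, 0, 0]
  ]
}}

```text
t: 18.38
ee_pos: [559.8, 119.1, 230.2]
ee_rot: [0.001, -3.141, -0.001]
force: [-0.2, 0.2, -2.4]
grip_width: 0.182
grasp_force: 58.8
```

Run:
```python
from h import *
c,T=wcam('w5')
np.savez('w5.npz',K=c['camera_matrix'],T=T)
look(['rail','rail_tip','carriage_grip','carriage_mouth'])
for X in [(568,267,60),(646,267,70)]: print(w2pix(c,T,X))
cv2.imwrite('pics/w5b.png',cv2.resize(c['color'][120:270,310:460],None,fx=4,fy=4,interpolation=cv2.INTER_CUBIC))
```

```text
t 18.38 tcp [559.8 119.1 230.2] yang 1.5713 z [-4.e-04  4.e-04 -1.e+00] F [-0.2  0.2 -2.4] M [0.04 0.03 0.06] grip 0.182 58.8 q6 -1.46
rail [([646.4, 270.6, 4.2], 0.67), ([566.1, 263.9, 58.6], 0.48)]
rail_tip [([570.3, 266.6, 59.0], 0.86)]
carriage_grip [([560.3, 117.6, 242.0], 0.97)]
carriage_mouth [([620.2, 118.8, 206.2], 0.92)]
[401.86315464 179.20464166]
[395.32189086 252.41643076]
```

View pics/w5b.png

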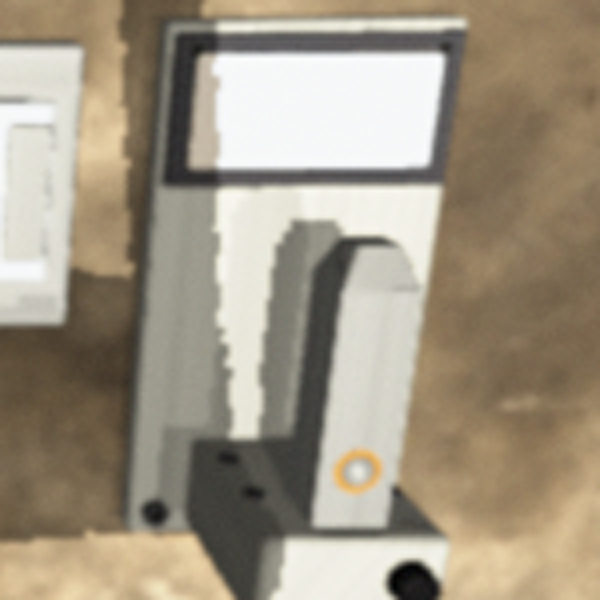

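The whole bar is visible: top face edges from (341,290)/(419,290) to (312,526)/(387,526), ball at (358,471).

Run:
```python
from h import *
d=np.load('w5.npz');c={'camera_matrix':d['K']};T=d['T']
P=lambda x,y,z: pix2w(c,T,310+x/4-.4,120+y/4-.4,z)
a,b,e,f=[P(*q,70) for q in[(341,290),(312,526),(419,290),(387,526)]]
an=lambda p,q:np.arctan2(q[1]-p[1],q[0]-p[0])
print(a,b,e,f,'\nyaw',an(a,b),an(e,f),'front',(a+e)/2,'root',(b+f)/2, an((a+e)/2,(b+f)/2), np.linalg.norm(a-e),np.linalg.norm(b-f))
print('ball',P(358,471,72.5))
p,q=P(163,25,12),P(128,525,12);print('plate',p,q,an(p,q)); g=P(466,22,12);h=P(440,185,12);print(g,h,an(g,h), 'front edge normal',an(g,p)-np.pi/2)
w=[P(*v,12) for v in[(190,32),(462,32),(166,184),(441,184)]];print('window',an(w[0],w[2]),an(w[1],w[3]),an(w[1],w[0])-np.pi/2,an(w[3],w[2])-np.pi/2)
```

```text
[578.50126737 257.19498306  70.        ] [644.4403691  258.58735722  70.        ] [578.47725187 276.62850774  70.        ] [644.41767761 278.48808983  70.        ] 
yaw 0.021112924271905146 0.028193469157231286 front [578.48925962 266.9117454   70.        ] root [644.42902335 268.53772353  70.        ] 0.024653541314134705 19.433539511974573 19.90074555129883
ball [627.0699126  267.26515227  72.5       ]
plate [520.1929398  223.62889014  12.        ] [675.9358483  227.22085776  12.        ] 0.023059354497186473
[519.26026705 307.67423944  12.        ] [565.65815997 307.97732388  12.        ] 0.006532195987089004 front edge normal -3.1304958531528375
window -0.059143102618701364 0.0275647893594479 -3.1402649371455786 -3.14031765830786
```

>>> {"fn": "play_rows", "kwargs": {
  "motion": [
    [-0.012, 0.0144, 0, 0, 0, 0.009],
    [-0.012, 0.0264, 0, 0, 0, 0.0085],
    [-0.012, 0.0274, 0, 0, 0, 0],
    [-0.012, 0.0274, 0, 0, 0, 0],
    [-0.012, 0.0274, 0, 0, 0, 0],
    [-0.012, 0.0234, 0, 0, 0, 0],
    [0, 0, -0.02, 0, 0, 0],
    [0, 0, -0.03, 0, 0, 0],
    [0, 0, -0.03, 0, 0, 0],
    [0, 0, -0.03, 0, 0, 0],
    [0, 0, -0.02, 0, 0, 0],
    [0, 0, -0.012, 0, 0, 0],
    [0, 0, 0, 0, 0, 0],
    [0, 0, 0, 0, 0, 0]
  ]
}}

```text
t: 20.38
ee_pos: [488.9, 265.8, 89.3]
ee_rot: [-0.028, 3.139, 0.002]
force: [-0.3, -0.4, -2.7]
grip_width: 0.178
grasp_force: 59.0
```

Run:
```python
from h import *
st()
for cam in['scene','top']:
    camera(cam);look(['carriage_mouth','rail_tip','carriage_grip'],cam=cam)
```

```text
t 20.38 tcp [488.9 265.8  89.3] yang 1.5888 z [ 0.0021  0.001  -1.    ] F [-0.3 -0.4 -2.7] M [-0.02 -0.01 -0.03] grip 0.178 59.0 q6 -1.19
carriage_mouth [([553.9, 264.8, 59.3], 0.63)]
rail_tip [([564.8, 265.1, 60.0], 0.69)]
carriage_grip []
carriage_mouth [([555.0, 267.1, 59.3], 0.68)]
rail_tip [([569.1, 270.4, 59.1], 0.92)]
carriage_grip [([489.8, 264.8, 107.1], 0.53)]
```

>>> {"fn": "play_rows", "kwargs": {
  "motion": [
    [0.006, 0.0001, 0, 0, 0, 0],
    [0.006, 0.0001, 0, 0, 0, 0],
    [0.006, 0.0001, 0, 0, 0, 0],
    [0.006, 0.0001, 0, 0, 0, 0],
    [0, 0, 0, 0, 0, 0]
  ]
}}

```text
t: 21.4
ee_pos: [512.9, 265.6, 87.9]
ee_rot: [0.027, -3.141, -0.0]
force: [-0.6, 0.7, -2.7]
grip_width: 0.175
grasp_force: 59.0
```

```bash
python3 -c "
from h import *
st()"
```

```text
t 21.4 tcp [512.9 265.6  87.9] yang 1.5881 z [-0.  0. -1.] F [-0.6  0.7 -2.7] M [ 0.02 -0.02  0.02] grip 0.175 59.0 q6 -1.21
```

Free entry over the nose; pushing on over the bar in small steps.

>>> {"fn": "play_rows", "kwargs": {
  "motion": [
    [0.005, 0.0001, 0, 0, 0, 0],
    [0.005, 0.0001, 0, 0, 0, 0],
    [0.005, 0.0001, 0, 0, 0, 0],
    [0.005, 0.0001, 0, 0, 0, 0],
    [0, 0, 0, 0, 0, 0]
  ]
}}

```text
t: 22.02
ee_pos: [532.8, 266.0, 88.0]
ee_rot: [-0.027, 3.141, 0.0]
force: [-0.5, -0.8, -2.2]
grip_width: 0.177
grasp_force: 59.0
```

```bash
python3 -c "
from h import *
st()"
```

```text
t 22.02 tcp [532.8 266.   88. ] yang 1.5883 z [ 1.e-04  1.e-04 -1.e+00] F [-0.5 -0.8 -2.2] M [0.02 0.02 0.01] grip 0.177 59.0 q6 -1.22
```

>>> {"fn": "play_rows", "kwargs": {
  "motion": [
    [0.006, 0.0001, 0, 0, 0, 0],
    [0.006, 0.0001, 0, 0, 0, 0],
    [0.006, 0.0001, 0, 0, 0, 0],
    [0.004, 0.0001, 0, 0, 0, 0],
    [0, 0, 0, 0, 0, 0]
  ]
}}

```text
t: 22.65
ee_pos: [554.7, 266.4, 88.0]
ee_rot: [0.027, -3.141, -0.0]
force: [-1.1, -0.2, -2.5]
grip_width: 0.179
grasp_force: 59.0
```

```bash
python3 -c "
from h import *
st()"
```

```text
t 22.65 tcp [554.7 266.4  88. ] yang 1.5883 z [-1.e-04  1.e-04 -1.e+00] F [-1.1 -0.2 -2.5] M [ 0.04 -0.    0.03] grip 0.179 59.0 q6 -1.23
```

>>> {"fn": "play_rows", "kwargs": {
  "motion": [
    [0.003, 0.0001, 0, 0, 0, 0],
    [0.003, 0, 0, 0, 0, 0],
    [0.003, 0.0001, 0, 0, 0, 0],
    [0.003, 0, 0, 0, 0, 0],
    [0.003, 0.0001, 0, 0, 0, 0],
    [0.003, 0, 0, 0, 0, 0],
    [0.002, 0.0001, 0, 0, 0, 0],
    [0, 0, 0, 0, 0, 0]
  ]
}}

```text
t: 23.65
ee_pos: [576.0, 266.9, 88.7]
ee_rot: [-0.027, 3.138, 0.001]
force: [3.0, -0.2, 1.5]
grip_width: 0.179
grasp_force: 59.4
```

```bash
python3 -c "
from h import *
st()"
```

```text
t 23.65 tcp [576.  266.9  88.7] yang 1.5882 z [ 3.8e-03  7.0e-04 -1.0e+00] F [ 3.  -0.2  1.5] M [ 0.1  -0.68 -0.03] grip 0.179 59.4 q6 -1.24
```

>>> {"fn": "play_rows", "kwargs": {
  "motion": [
    [0.001, 0, 0, 0, 0, 0],
    [0.001, 0, 0, 0, 0, 0],
    [0.001, 0, 0, 0, 0, 0],
    [0, 0, 0, 0, 0, 0],
    [0, 0, 0, 0, 0, 0]
  ]
}}

```text
t: 24.28
ee_pos: [577.5, 266.9, 87.8]
ee_rot: [-0.028, 3.141, 0.0]
force: [3.2, 1.8, -1.0]
grip_width: 0.177
grasp_force: 59.3
```

```bash
python3 -c "
from h import *
st()"
```

```text
t 24.27 tcp [577.5 266.9  87.8] yang 1.5885 z [ 3.e-04  2.e-04 -1.e+00] F [ 3.2  1.8 -1. ] M [ 0.16 -0.69  0.08] grip 0.177 59.3 q6 -1.24
```

>>> {"fn": "play_rows", "kwargs": {
  "motion": [
    [0.001, 0, 0, 0, 0, 0],
    [0.001, 0, 0, 0, 0, 0],
    [0, 0, -0.0006, 0, 0, 0],
    [0, 0, 0, 0, 0, 0]
  ]
}}

```text
t: 24.78
ee_pos: [578.8, 266.8, 87.4]
ee_rot: [0.028, -3.14, 0.0]
force: [-0.8, -0.3, 0.1]
grip_width: 0.181
grasp_force: 59.5
```

```bash
python3 -c "
from h import *
st()"
```

```text
t 24.77 tcp [578.8 266.8  87.4] yang 1.5886 z [-1.2e-03 -2.0e-04 -1.0e+00] F [-0.8 -0.3  0.1] M [ 0.05  0.02 -0.01] grip 0.181 59.5 q6 -1.25
```

>>> {"fn": "play_rows", "kwargs": {
  "motion": [
    [0.001, 0, 0, 0, 0, 0],
    [0.0008, 0, 0, 0, 0, 0],
    [0, 0, 0, 0, 0, 0],
    [0, 0, 0, 0, 0, 0]
  ]
}}

```text
t: 25.28
ee_pos: [580.1, 266.8, 87.5]
ee_rot: [0.028, -3.139, 0.0]
force: [-4.7, -0.0, 3.4]
grip_width: 0.178
grasp_force: 59.8
```

```bash
python3 -c "
from h import *
st()"
```

```text
t 25.27 tcp [580.1 266.8  87.5] yang 1.5886 z [-2.5e-03 -3.0e-04 -1.0e+00] F [-4.7 -0.   3.4] M [-0.11  0.65 -0.06] grip 0.178 59.8 q6 -1.25
```

>>> {"fn": "play_rows", "kwargs": {
  "motion": [
    [0.001, 0, 0, 0, 0, 0],
    [0.001, 0, 0, 0, 0, 0],
    [0, 0, 0, 0, 0, 0],
    [0, 0, 0, 0, 0, 0]
  ]
}}

```text
t: 25.78
ee_pos: [580.3, 266.9, 87.7]
ee_rot: [0.028, -3.135, 0.001]
force: [-9.7, -1.0, 6.7]
grip_width: 0.18
grasp_force: 60.4
```

Run:
```python
from h import *
st()
for cam in['scene','top','wrist']:
    camera(cam);look(['carriage_mouth','rail','carriage_grip'],cam=cam)
```

```text
t 25.77 tcp [580.3 266.9  87.7] yang 1.5887 z [-6.5e-03 -6.0e-04 -1.0e+00] F [-9.7 -1.   6.7] M [-0.18  1.42 -0.16] grip 0.18 60.4 q6 -1.25
carriage_mouth [([644.8, 267.0, 58.0], 0.98)]
rail [([643.9, 267.4, 0.3], 0.96)]
carriage_grip [([580.1, 266.6, 102.9], 0.71)]
carriage_mouth [([645.5, 269.0, 55.0], 0.67)]
rail [([645.9, 263.6, 1.5], 0.7)]
carriage_grip [([578.6, 267.1, 100.0], 0.68), ([646.2, 264.8, 2.7], 0.37)]
carriage_mouth [([645.4, 265.7, 63.4], 0.63)]
rail []
carriage_grip [([579.0, 267.5, 97.9], 0.74)]
```

>>> {"fn": "play_rows", "kwargs": {
  "motion": [
    [-0.001, 0, 0, 0, 0, 0],
    [-0.0015, 0, 0, 0, 0, 0],
    [0, 0, 0, 0, 0, 0],
    [0, 0, 0, 0, 0, 0]
  ]
}}

```text
t: 26.88
ee_pos: [580.1, 266.8, 87.4]
ee_rot: [0.028, -3.14, 0.0]
force: [-5.5, -1.1, 3.7]
grip_width: 0.178
grasp_force: 59.7
```

```bash
python3 -c "
from h import *
st()"
```

```text
t 26.88 tcp [580.1 266.8  87.4] yang 1.5885 z [-1.5e-03 -1.0e-04 -1.0e+00] F [-5.5 -1.1  3.7] M [-0.07  0.69 -0.08] grip 0.178 59.7 q6 -1.25
```

>>> {"fn": "play_rows", "kwargs": {
  "motion": [
    [0, 0, 0, 0, 0, 0],
    [0, 0, 0, 0, 0, 0],
    [0, 0, 0, 0, 0, 0],
    [0, 0, 0, 0, 0, 0],
    [0, 0, 0, 0, 0, 0],
    [0, 0, 0.02, 0, 0, 0],
    [0, 0, 0.04, 0, 0, 0],
    [0, 0, 0.04, 0, 0, 0],
    [-0.04, -0.02, 0.04, 0, 0, 0],
    [-0.04, -0.04, 0.03, 0, 0, 0],
    [0, 0, 0, 0, 0, 0],
    [0, 0, 0, 0, 0, 0]
  ],
  "jaw": -0.3
}}

```text
t: 28.38
ee_pos: [501.9, 208.0, 257.7]
ee_rot: [-0.027, 3.139, 0.002]
force: [-1.0, -0.5, -0.2]
grip_width: 0.652
grasp_force: 0.0
```

Run:
```python
from h import *
c,T=wcam('w6')
look(['carriage_mouth','rail','carriage_grip'])
s=camera('scene');look(['carriage_mouth','rail','carriage_grip','knob_grip'],cam='scene')
cv2.imwrite('pics/w6b.png',np.hstack([cv2.resize(c['color'],(440,330)),cv2.resize(s['color'][90:240,180:340],(352,330),interpolation=cv2.INTER_CUBIC)]))
```

```text
t 28.38 tcp [501.9 208.  257.7] yang 1.5883 z [ 0.0021  0.0011 -1.    ] F [-1.  -0.5 -0.2] M [ 0.    0.01 -0.01] grip 0.652 0.0 q6 -1.3
carriage_mouth [([640.2, 268.5, 62.1], 0.71)]
rail [([645.1, 271.8, 0.8], 0.66), ([577.3, 265.9, 100.8], 0.36)]
carriage_grip [([582.4, 266.4, 96.8], 0.58)]
carriage_mouth [([644.5, 265.2, 59.2], 0.68)]
rail [([648.8, 267.2, 0.4], 0.74)]
carriage_grip [([579.0, 265.2, 100.8], 0.64)]
knob_grip [([582.6, -183.8, 135.9], 0.47)]
```

View pics/w6b.png

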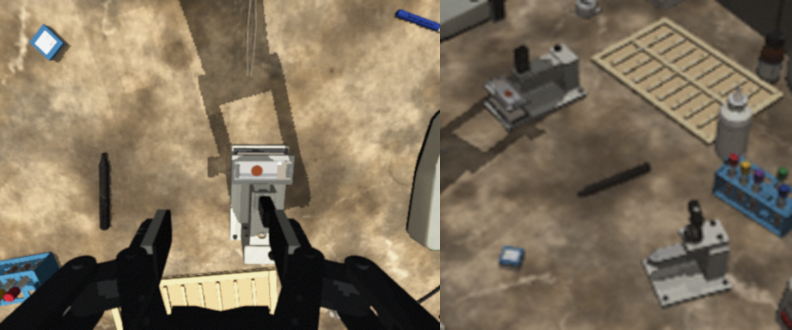

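The carriage is on the rail and the knob is still up at z about 136. One last close look at the seam by the block.

>>> {"fn": "play_rows", "kwargs": {
  "motion": [
    [0.01, -0.02, 0, 0, 0, 0],
    [0.024, -0.034, -0.01, 0, 0, 0],
    [0.024, -0.034, -0.01, 0, 0, 0],
    [0.02, -0.01, -0.02, 0, 0, 0],
    [0, 0, -0.01, 0, 0, 0],
    [0, 0, 0, 0, 0, 0],
    [0, 0, 0, 0, 0, 0]
  ]
}}

```text
t: 29.7
ee_pos: [579.4, 110.7, 207.8]
ee_rot: [-0.03, 3.14, 0.001]
force: [0.5, -0.4, -0.0]
grip_width: 0.649
grasp_force: 0.0
```

Run:
```python
from h import *
c,T=wcam('w7')
u,v=w2pix(c,T,[628,267,75]);print(u,v)
for X in [(645.5,267,75),(580,267,122)]: print(X,w2pix(c,T,X))
u,v=int(u),int(v)
y0,x0=max(v-70,0),max(u-65,0);print(x0,y0)
cv2.imwrite('pics/w7b.png',cv2.resize(c['color'][y0:y0+130,x0:x0+130],None,fx=4.5,fy=4.5,interpolation=cv2.INTER_CUBIC))
```

```text
t 29.7 tcp [579.4 110.7 207.8] yang 1.5897 z [ 1.4e-03  5.0e-04 -1.0e+00] F [ 0.5 -0.4 -0. ] M [ 0.    0.04 -0.02] grip 0.649 0.0 q6 -1.5
420.2232598745219 233.7400768657659
(645.5, 267, 75) [416.92199455 250.20299203]
(580, 267, 122) [461.82748072 203.60603059]
355 163
```

View pics/w7b.png

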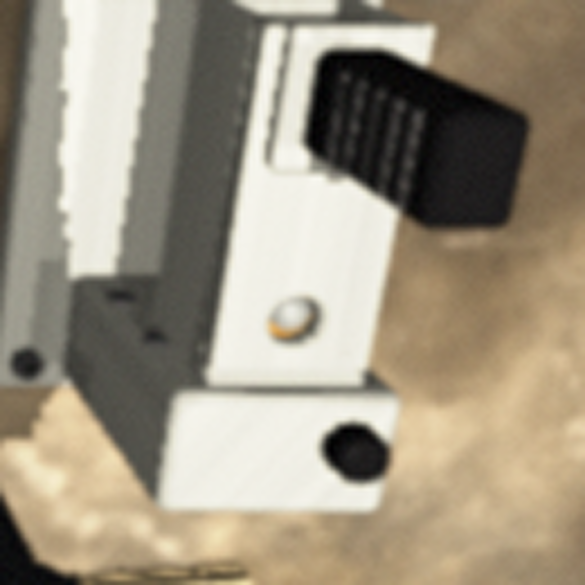

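The ball stands in the roof hole at (293,318), and the rear face meets the block at row 385 with no gap. Handing in.

```bash
python3 -c "
from plant import *
print(job_done())"
```

```text
the job is handed in; nothing more can be done
None
```

The job is handed in at about 30 s: the plunger is latched open, and the carriage is fully home on the rail with the ball clicked into its hole; the arm touched nothing else on the bench.

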